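Lock out the press at its control desk

TASK

The bench press is to be locked out for a tool change. On its sloping control desk pull the sprung black T-knob straight out until the forked arm under it clears the steel staple, turn it clockwise until the fork is over the staple, and let it drop fully home astride the staple. Then take the red-handled snap hook from the bench, lay it flat over the fork and press its brass gate sideways against a leg of the staple until that leg is inside the hook and the gate has snapped shut, so that the knob cannot be pulled out again; leave the hook there, lying flat on the panel, and do not disturb the other things on the bench.

Things in the scene. Friction and masses are not known exactly. Their poses are not given: they have to be found in the camera images.
- desk: Fixed grey control desk, 196 mm wide (y), 159 mm deep (x), 107 mm high. Origin: centre of its underside; +x to its back, +y to its left, z up; its front looks roughly to the robot's right. From a 34 mm front lip its blue panel slopes up to the back at 27 deg, 160 mm along the slope; then 16 mm of flat top. Three pilot lamps (10 mm high) at the panel's lower right.
- panel: The desk's sloping panel, fixed. Origin: on its surface, on the knob's axis; +x up the slope, +y to the left, +z straight out of it (27 deg from vertical, leaning towards the desk's front). It reaches from x = -0.062 to 0.098 and y = -0.108 to 0.088.
- staple: Bright staple fixed on the panel above the knob (up the slope); same origin and axes as panel. A 6 mm round steel bar bent to an upside-down U in the plane y = 0: legs at x = 0.040 (inner) and x = 0.064 (outer), 18 mm free between them, underside of its top bar at z = 0.020, top at z = 0.026.
- outer_leg (a point): Point on the axis of the staple's outer leg (the one farther up the slope), 12 mm above the panel; same axes as staple.
- inner_leg (a point): Point on the axis of the staple's inner leg (the one nearer the knob), 12 mm above the panel.
- knob_grip (a point): Centre of the black T-bar on the knob's axis, 45 mm out of the panel when home; z straight out of the panel. The T-bar is 50 mm long, 16 mm wide and 30 mm high (28 to 58 mm out of the panel); its length points to fork. Below it is a steel hub of 14 mm radius, up to 26 mm above the panel.
- fork (a point): Middle of the fork's slot, 52 mm from the knob's axis, level with its top (6 mm above the panel when home). The flat steel arm is 4.5 mm thick; its two tines reach from 30 to 77 mm from the axis, each 6.5 mm wide, with a 12 mm slot between them. Home, the staple stands up through the slot.
- knob_out (a joint): How far the knob is drawn out of the panel along its axis, m: 0 fully home, 0.036 at the stop. With its weight the spring pulls it in with about 6 N at 0 and 10 N at the stop. The arm passes over the staple only when it is out by more than about 0.026.
- knob_turn (a joint): Turn of the knob, rad, growing clockwise seen from outside the panel; range 0 to 1.60. At 0 the fork points almost straight to the left; it starts between 0 and 0.75, where it turns freely (0.03 N m friction); at 1.45 the fork points straight up the slope, exactly over the staple. Let go with a tine over the staple, it stays up.
- hook: Loose steel snap hook with red handle, about 120 g, 113 mm long, lying flat. Origin: centre of the handle's underside; x along the hook towards its nose, z up, mouth (gate) on the +y side. Handle 52 x 18 x 18 mm (x -0.026 to 0.026), black band at x = -0.014. The hook lies in the plane z = 0.009; the space inside it is 43 x 22 mm.
- hook_loop (a point): Middle of the space inside the hook, at (0.058, 0, 0.009) of hook, same axes. In hook the 7 mm bar runs from a cross bar at x = 0.033 along a spine at y = -0.015 (x 0.038 to 0.068) and round the end (bar's axis at x = 0.0835) to the nose tip, axis at (0.0745, 0.0137).
- gate (a joint): Brass gate, a 5 mm rod 38 mm long, pivoted at (0.032, 0.014, 0.009) of hook; its spring needs 2 to 3 N near the free end. 0 = shut, to 0.9 rad pushed inwards (towards -y).
- gate_end (a point): Free end of the gate, at (0.0705, 0.014, 0.009) of hook when shut. A 6 mm bar that comes in at about x = 0.060 pushes the gate open; once its axis is 12 mm or more inside the gate's line, draw the hook back along its -x by about 14 mm: the bar runs into the nose end (x = 0.072 to 0.077) and the gate springs shut behind it.
- tape_roll: Roll of blue tape lying flat, 68 mm across, 19 mm high; leave it alone.
- paste_tin: Yellow and black round tin, 70 mm across, 55 mm high; leave it alone.
- sealant: Red bottle with black nozzle, 26 x 46 mm, 118 mm high, standing; leave it alone.
- oil_can: Green oil can with a long thin spout, body 62 mm across and 78 mm high, spout up to 176 mm; leave it alone.
- sleeve: Plain grey metal sleeve, 34 mm across, 41 mm high, standing; leave it alone.
- crate_01: Upper of two stacked blue crates of parts, fixed, at the right end of the bench: together 0.25 m (x) by 0.33 m (y), from y = -0.42 to the right, top 0.30 m above the bench. Keep arm and tool above or clear of them.
- coupling_plate: Black plate set with white couplings, fixed, left of the middle: x 0.40 to 0.97, y 0.137 to 0.311, up to 88 mm high. Keep clear of it.
- spring: Dark coil spring lying on the bench, 59 mm long (along its y), 18 mm thick; leave it alone.

How it is judged:
By the outcome, as a careful person would: the job done as asked, in the order asked, and still so for the second after the job is handed in, with the robot touching nothing.
It also fails if it takes over 64 s, if anything falls off the work surface, if the arm or the gripper's body presses on something with over 40 N, if the wrist force passes 120 N, or if a joint passes its speed limit or range.

ROBOT

A 6-joint arm with a two-finger parallel gripper is mounted at the origin on a cart in front of the work surface, level with it; the furniture and walls round the work are solid. World frame = base frame: x ahead of the robot, y to its left, z up, the work surface at z = 0. Lengths are in m, angles in rad, forces in N, time in s.
With the tool pointing down it reaches from about 0.3 to 0.875 m from the base axis. Payload 6.4 kg.
Tool frame: the origin (TCP) lies at the very end of the fingers, on their centre line; the grasp point (between the pads) lies 19 mm behind it; z points along the fingers, y is the line along which they close (so a half turn about z gives the same grasp; the last joint's range is limited). The gripper opens to 85 mm and grips with 20 to 120 N. Pads are 22 mm wide; open, the fingers measure 114 mm over their backs; the gripper's body (76 mm by 85 mm) begins 54 mm behind the grasp point. The pads swing forward as they close: fully open they stand 13 mm farther back than shut.
Start: joints at [1.125, 0.181, 1.607, -0, 1.354, -0.206], TCP at [0.137, 0.559, 0.231] pointing down, gripper open.
Joint ranges: [-2.99, 2.99], [-0.89, 2.07], [0.3, 2.58], [-1.14, 4.28], [0, 2.63], [-3.12, 3.12]. Speed limits (rad/s): [2.57, 2.57, 3.01, 3.14, 3.14, 3.14].

INTERFACE

Orientations are given as a unit quaternion [w, x, y, z].
In Python, from bench import get_obs, optics, workorder gives the robot as it stands.
- The arm moves only by the shell command python3 -m jog 'ROWS'. ROWS is a JSON list of rows, 1 to 10 of them, each an object with the fields tx, ty, tz (the shift in m), drx, dry, drz (a rotation vector in rad), finger_gap (the opening from 0.0 (shut) to 1.0 (fully open)); a field left out counts as zero (the opening has to be given); each row is the pose to reach, as a shift and turn from the pose commanded when the command began, along the tool's axes at that moment; what a row does not reach only later rows make up. A row lasts 1/8 s, in which the tool goes at most 0.0625 m and 0.188 rad, less where a joint would pass 70% of its speed; a pose out of reach is approached as far as the arm can. The fingers move at their own pace and stop on an object; the grip force is fixed at half the most. Time passes only in rows, so rows that do not move let the fingers close. It prints the time, the measured TCP pose, the force, the opening and the grip force at its end. Input that does not fit is refused with a message, and nothing moves.
- get_obs(): the state, without advancing time (a new reading comes with each control period).
- optics.camera(name): name is "side" or "top"; returns (picture, depth): 384x512x3 uint8, blue, green, red; 384x512 float32, m along the optical axis (not along the pixel's ray), 0 where there is no reading.
- optics.camera_params(name): a dict with "fovy" (degrees; the focal length in pixels is half the picture's height over the tangent of half this angle, whatever the lens; pixels are square), "cx", "cy" (the principal point, pixels), "dist" ([k1, k2, p1, p2, k3] as OpenCV has them; the pictures are not rectified), "view" (4x4, takes a point from world to camera coordinates). Camera axes: x right, y up, looking along -z (the intrinsics and any distortion apply to the point x, -y, -z); pixel columns grow to the right and rows downward; lengths in m; the calibration is good to about 2 mm. A picture is of the moment at which its call begins. camera_params takes no time and is no camera call.
- workorder.hand_in(): hands the job in; it is judged then, once.
The state is a dict: "time_s": time; "q": joint angles; "dq": joint speeds; "joint_efforts": joint torques, N m; "eef_pos": TCP position; "eef_rot": TCP orientation; "wrist_force": force on the tool from outside, world axes, zero at the start; "torque": the same for the moment, N m; "opening": opening from 0.0 (shut) to 1.0 (fully open); "grasp_force": force on a finger pad.
Only numpy, scipy, OpenCV 4.12 (cv2) and the standard library are available. Lean on these libraries where they do the work, as an engineer would, in place of code of your own. Each camera call takes 0.05 s, during which the arm holds its last target. There are 200 camera calls.

## Working session

There is one attempt and no reset: what is moved stays moved. The work goes in short steps, Python scripts to look and compute and a shell command to move; the robot and the scene stay as the last step left them, time stands still between calls to the robot, and variables do not carry over. Pictures are saved under pics/ and viewed, at most 10 in all, crops included, and the job is handed in when it is done.

```bash
ls; mkdir -p pics; cat > h.py <<'E'
import numpy as np, cv2
from bench import get_obs, optics, workorder
def K(p):
    f=192/np.tan(np.radians(p['fovy'])/2)
    return np.array([[f,0,p['cx']],[0,f,p['cy']],[0,0,1.]]),np.array(p['dist'],float)
def ray(p,uv):
    k,d=K(p); n=cv2.undistortPoints(np.array(uv,float).reshape(-1,1,2),k,d).reshape(-1,2)
    V=np.linalg.inv(np.array(p['view'])); c=np.c_[n[:,0],-n[:,1],-np.ones(len(n))]
    return V[:3,3],c@V[:3,:3].T
def onz(p,uv,z):
    o,r=ray(p,uv); return o+r*((z-o[2])/r[:,2])[:,None]
def dep(p,uv,D):
    o,r=ray(p,uv); uv=np.round(np.array(uv)).astype(int).reshape(-1,2)
    return o+r*D[uv[:,1],uv[:,0]][:,None]
def proj(p,X):
    X=np.atleast_2d(X); V=np.array(p['view']); c=X@V[:3,:3].T+V[:3,3]
    k,d=K(p); q=c*[1,-1,-1]
    return cv2.projectPoints(q.reshape(-1,1,3),np.zeros(3),np.zeros(3),k,d)[0].reshape(-1,2)
E
python3 - <<'E'
from h import *
for n in ('side','top'):
    im,D=optics.camera(n); p=optics.camera_params(n)
    cv2.imwrite(f'pics/{n}0.png',im); np.savez(f'{n}0.npz',im=im,D=D)
    V=np.linalg.inv(np.array(p['view'])); print(n,p['fovy'],p['cx'],p['cy'],p['dist'],V.round(3).tolist())
print(get_obs())
E
```

```text
pics
side 57.159394950328654 254.02209387028975 187.62633802980008 [-0.0550684  0.         0.         0.         0.       ] [[-0.965, 0.139, -0.22, 0.263], [-0.26, -0.558, 0.788, 0.972], [-0.013, 0.818, 0.575, 0.879], [0.0, 0.0, 0.0, 1.0]]
top 47.6804951667244 253.9879913765694 187.84651374453813 [-0.05282795  0.          0.          0.          0.        ] [[-0.027, 0.997, -0.071, 0.467], [-1.0, -0.026, 0.003, -0.067], [0.001, 0.071, 0.997, 1.764], [0.0, 0.0, 0.0, 1.0]]
{'time_s': 0.1, 'q': array([ 1.12468452e+00,  1.81462984e-01,  1.60786863e+00, -3.01081442e-06,
        1.35384032e+00, -2.06267825e-01]), 'dq': array([ 1.44439488e-03, -1.77882380e-03, -1.74686001e-03, -9.45145654e-04,
        1.32309135e-03, -9.71705362e-05]), 'joint_efforts': array([ 8.13197184e-04, -4.45879698e+01, -3.52239132e+01, -2.68979093e-04,
        4.12881593e-03,  5.59726686e-05]), 'eef_pos': array([0.13634231, 0.55809835, 0.23049541]), 'eef_rot': array([-2.51636730e-04,  1.19634399e-01,  9.92817701e-01, -7.48473181e-04]), 'wrist_force': array([ 0.34335362, -0.15050652, -1.39363319]), 'torque': array([ 0.00662127,  0.01355653, -0.01245249]), 'grasp_force': 0.0, 'opening': 1.001617422437082}
```

View pics/side0.png

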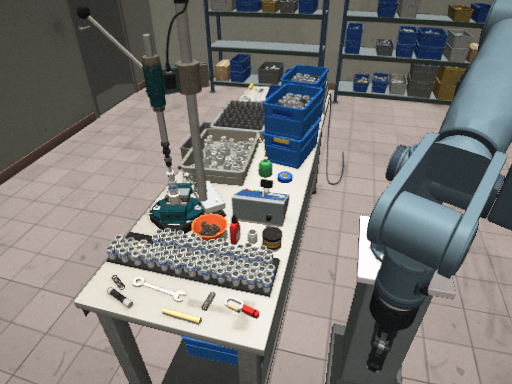

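View pics/top0.png

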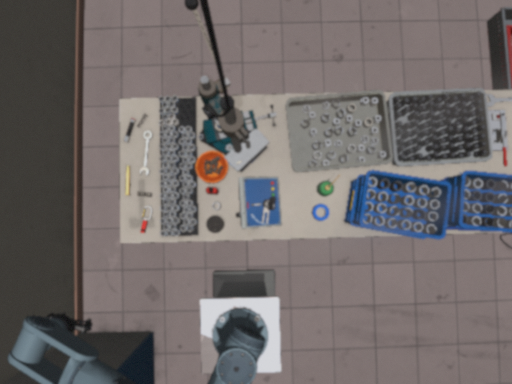

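The side view shows the hook at (242,308), its red handle to the right, and the desk at (260,205). In the top view the hook is at (146,216) and the desk at (262,202). Next I'll enlarge both.

```bash
python3 - <<'E'
from h import *
s=np.load('side0.npz')['im'];t=np.load('top0.npz')['im']
def c(im,x,y,w,h): return cv2.resize(im[y:y+h,x:x+w],(400,300),interpolation=cv2.INTER_CUBIC)
m=np.vstack([np.hstack([c(s,226,184,68,51),c(s,210,284,60,45)]),np.hstack([c(t,228,172,68,51),c(t,122,196,48,36)])])
cv2.imwrite('pics/z0.png',m)
E
```

```text
(no output)
```

View pics/z0.png

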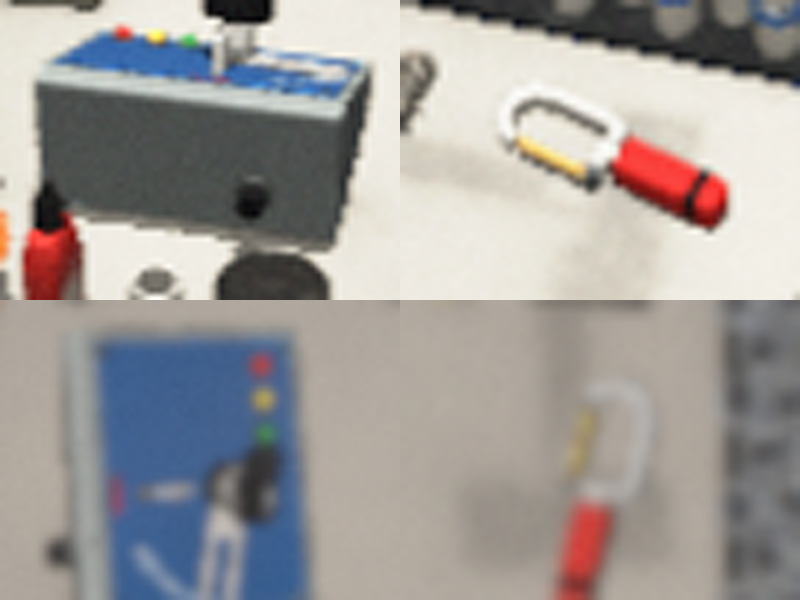

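The side crop shows the staple at (266,192) with the T-knob behind it, partly covered by the upper crop edge. In the top crop the fork points down (robot's side), the staple is at (257,204), the knob is at about (271,203), and the hook's gate is on its left with the nose up. Now to measure.

```bash
cat > m.py <<'E'
from h import *
def mask(n,im,roi,f,S=8):
    x,y,w,h=roi
    z=cv2.resize(im[y:y+h,x:x+w],None,fx=S,fy=S,interpolation=cv2.INTER_CUBIC).astype(int)
    m=f(z[...,0],z[...,1],z[...,2]).astype(np.uint8)
    cs=cv2.findContours(m,cv2.RETR_EXTERNAL,cv2.CHAIN_APPROX_NONE)[0]
    c=max(cs,key=cv2.contourArea)
    g=lambda q:(np.array(q,float)+.5)/S-.5+[x,y]
    return c,g,m
def tri(pa,ua,pb,ub):
    o1,r1=ray(pa,[ua]);o2,r2=ray(pb,[ub]);r1=r1[0];r2=r2[0]
    s=np.linalg.lstsq(np.c_[r1,-r2],o2-o1,rcond=None)[0]
    a=o1+s[0]*r1;b=o2+s[1]*r2
    return (a+b)/2,np.linalg.norm(a-b)
E
python3 - <<'E'
from m import *
np.set_printoptions(precision=4,suppress=True)
S=np.load('side0.npz');T=np.load('top0.npz');ps=optics.camera_params('side');pt=optics.camera_params('top')
red=lambda b,g,r:(r>g+60)&(r>b+60)&(r>110)
cen={}
for n,I,p,roi in(('side',S,ps,(225,295,40,30)),('top',T,pt,(135,200,25,35))):
    c,g,m=mask(n,I['im'],roi,red)
    rc=cv2.minAreaRect(c); bx=g(cv2.boxPoints(rc)); cen[n]=g(rc[0])
    M=cv2.moments(c);cen[n+'m']=g([M['m10']/M['m00'],M['m01']/M['m00']])
    print(n,cen[n],cen[n+'m'],rc[1],'onz9',onz(p,[cen[n]],.009)); print(onz(p,bx,.009))
    P=onz(p,g(c[:,0]),.009); print('line',cv2.fitLine(P[:,:2].astype(np.float32),2,0,.01,.01).ravel())
print('tri',tri(ps,cen['side'],pt,cen['top']))
# gate yellow & white hook
yel=lambda b,g,r:(r>b+50)&(g>b+25)&(r<g+60)
cg={}
for n,I,p,roi in(('side',S,ps,(225,295,15,20)),('top',T,pt,(135,200,15,20))):
    try:
        c,g,m=mask(n,I['im'],roi,yel);rc=cv2.minAreaRect(c);cg[n]=g(rc[0]);print('gate',n,cg[n],rc[1],onz(p,[cg[n]],.009),onz(p,g(cv2.boxPoints(rc)),.009)[:,:2])
    except Exception as e:print(e)
# panel from top
blu=lambda b,g,r:(b>r+35)
c,g,m=mask('top',T['im'],(228,165,64,68),blu)
h=cv2.convexHull(c);rc=cv2.minAreaRect(h);print('panel px',g(cv2.boxPoints(rc)),rc)
print('depthchk top z bench',dep(pt,[[230,235],[270,215],[275,190]],T['D']),)
D=T['D']; uv=np.array([[u,v] for v in range(182,224) for u in range(248,277)]); P=dep(pt,uv,D); P=P[D[uv[:,1],uv[:,0]]>0]
A=np.c_[P[:,:2],np.ones(len(P))]; w=np.ones(len(P),bool)
for _ in range(8):
    k=np.linalg.lstsq(A[w],P[w,2],rcond=None)[0]; w=abs(A@k-P[:,2])<.003
n=np.array([-k[0],-k[1],1]);n/=np.linalg.norm(n);print('plane n',n,np.degrees(np.arccos(n[2])),k,w.sum())
hi=P[(A@k-P[:,2])<-.015]; print('above',len(hi)); print(hi[np.argsort(-hi[:,2])][:40:2])
E
```

```text
side [247.633  309.4296] [247.774 309.32 ] (102.74175262451172, 61.641258239746094) onz9 [[0.455  0.3752 0.009 ]]
[[0.4755 0.3823 0.009 ]
 [0.4724 0.3569 0.009 ]
 [0.4346 0.368  0.009 ]
 [0.4383 0.3928 0.009 ]]
line [ 0.8898 -0.4564  0.4548  0.3757]
top [143.2823 226.273 ] [143.4036 225.8184] (38.96235656738281, 102.33876037597656) onz9 [[0.4475 0.3784 0.009 ]]
[[0.4251 0.3943 0.009 ]
 [0.4749 0.3816 0.009 ]
 [0.4698 0.3624 0.009 ]
 [0.4201 0.3752 0.009 ]]
line [ 0.9683 -0.2498  0.4482  0.3782]
tri (array([0.4507, 0.3779, 0.014 ]), np.float64(0.0066011776369284255))
gate side [232.011  307.0489] (93.03194427490234, 20.1966552734375) [[0.5013 0.3788 0.009 ]] [[0.5192 0.3789]
 [0.5187 0.3705]
 [0.4836 0.3788]
 [0.4843 0.3871]]
gate top [143.296  212.6066] (9.316414833068848, 46.3223876953125) [[0.5026 0.3777 0.009 ]] [[0.4919 0.3828]
 [0.5145 0.3772]
 [0.5133 0.3726]
 [0.4907 0.3782]]
panel px [[243.6466 178.6986]
 [276.7163 176.4939]
 [279.8639 223.7091]
 [246.7943 225.9137]] ((273.5421142578125, 293.1305236816406), (378.55963134765625, 265.14471435546875), 86.18592071533203)
depthchk top z bench [[ 0.4032  0.0294 -0.0029]
 [ 0.4793 -0.1324  0.0605]
 [ 0.578  -0.1558  0.0433]]
plane n [ 0.0243 -0.4064  0.9134] 24.021334969128404 [-0.0266  0.4449  0.1326] 518
above 118
[[ 0.5201 -0.1387  0.1235]
 [ 0.505  -0.1422  0.1215]
 [ 0.5239 -0.1428  0.1197]
 [ 0.5202 -0.1427  0.1186]
 [ 0.5353 -0.147   0.1178]
 [ 0.5201 -0.1466  0.1178]
 [ 0.5256 -0.0823  0.1176]
 [ 0.5315 -0.1469  0.1174]
 [ 0.5279 -0.1393  0.1167]
 [ 0.528  -0.1355  0.1164]
 [ 0.5052 -0.1386  0.1159]
 [ 0.5222 -0.0708  0.1158]
 [ 0.5091 -0.1349  0.1157]
 [ 0.5165 -0.1428  0.1151]
 [ 0.5469 -0.1437  0.1149]
 [ 0.5468 -0.1475  0.1147]
 [ 0.513  -0.1313  0.1141]
 [ 0.5168 -0.1353  0.1134]
 [ 0.5393 -0.1473  0.1133]
 [ 0.5241 -0.1469  0.1129]]
```

```bash
python3 - <<'E'
from m import *
np.set_printoptions(precision=4,suppress=True)
S=np.load('side0.npz');T=np.load('top0.npz');ps=optics.camera_params('side');pt=optics.camera_params('top')
blu=lambda b,g,r:(b>r+35)
bx=np.array([[243.6466,178.6986],[276.7163,176.4939],[279.8639,223.7091],[246.7943,225.9137]])
zb,zf=.1066,.034
BR=onz(pt,bx[:1],zb)[0];FR=onz(pt,bx[1:2],zf)[0];FL=onz(pt,bx[2:3],zf)[0];BL=onz(pt,bx[3:],zb)[0]
print('BR,FR,FL,BL',BR,FR,FL,BL,'widths',np.linalg.norm(BR-BL),np.linalg.norm(FR-FL),'slope',np.linalg.norm(BR-FR),np.linalg.norm(BL-FL))
for a,b in((BL,BR),(FL,FR)): d=a-b;print('yaw of desk y dir+... deg',np.degrees(np.arctan2(-d[0],d[1])))
for a,b in((FL,BL),(FR,BR)): d=b-a;print('desk x yaw',np.degrees(np.arctan2(d[1],d[0])))
# side view desk silhouette: white-ish top back edge & dark back face
z=cv2.cvtColor(S['im'],cv2.COLOR_BGR2GRAY)
dark=lambda b,g,r:(r<105)&(abs(b-r)<30)
c,g,m=mask('s',S['im'],(226,190,68,40),dark)
pl=g(cv2.approxPolyDP(c,6,True)[:,0]);print('backface poly');
for q in pl: print(q,onz(ps,[q],0)[0][:2],onz(ps,[q],.107)[0][:2])
# staple
wh=lambda b,g,r:(r>150)&(b>150)&(g>150)
c,g,m=mask('t',T['im'],(249,199,14,12),lambda b,g,r:(r>115));q=g(cv2.minAreaRect(c)[0]);print('staple top',q,g(cv2.boxPoints(cv2.minAreaRect(c))))
c,g,m=mask('s',S['im'],(258,180,14,20),wh);bs=g(c[:,0]);print('staple side bbox',bs.min(0),bs.max(0))
# knob black
blk=lambda b,g,r:(r<55)&(g<55)&(b<60)
c,g,m=mask('s',S['im'],(250,170,35,22),blk);rs=cv2.minAreaRect(c);qs=g(rs[0]);print('knob side',qs,g(cv2.boxPoints(rs)))
c,g,m=mask('t',T['im'],(262,192,18,22),blk);rt=cv2.minAreaRect(c);qt=g(rt[0]);print('knob top',qt,g(cv2.boxPoints(rt)))
print('tri knob',tri(ps,qs,pt,qt))
# red handle complete in side
red=lambda b,g,r:(r>g+60)&(r>b+60)&(r>110)
c,g,m=mask('s',S['im'],(238,298,24,22),red);yy,xx=np.nonzero(m);r=cv2.minAreaRect(np.c_[xx,yy].astype(np.float32));
print('side handle',g(r[0]),r[1],onz(ps,[g(r[0])],.009),onz(ps,g(cv2.boxPoints(r)),.009),tri(ps,g(r[0]),pt,[143.28,226.27]))
s=np.load('side0.npz')['im'];t=np.load('top0.npz')['im']
def cc(im,x,y,w,h): return cv2.resize(im[y:y+h,x:x+w],(400,400),interpolation=cv2.INTER_CUBIC)
cv2.imwrite('pics/z1.png',np.hstack([cc(s,238,168,52,52),cc(t,236,180,50,50)]))
E
```

```text
BR,FR,FL,BL [ 0.6204 -0.0337  0.1066] [ 0.6325 -0.1647  0.034 ] [ 0.444  -0.1716  0.034 ] [ 0.4399 -0.0412  0.1066] widths 0.18065720997322493 0.18868201942959953 slope 0.15025998798106951 0.14927259314776778
yaw of desk y dir+... deg 92.37186400625603
yaw of desk y dir+... deg 92.07819154425613
desk x yaw 91.77510640823513
desk x yaw 95.27536462375001
backface poly
[288.1875 196.9375] [ 0.4441 -0.2025] [ 0.4221 -0.0596]
[282.6875 204.3125] [ 0.4566 -0.1476] [ 0.433  -0.0115]
[232.4375 197.9375] [ 0.6681 -0.1391] [ 0.6188 -0.004 ]
[232.9375 213.9375] [ 0.6337 -0.0395] [0.5886 0.0835]
[231.3125 217.9375] [ 0.6323 -0.0147] [0.5874 0.1053]
[231.3125 221.9375] [0.625  0.0078] [0.5809 0.1251]
[235.8125 221.9375] [0.6083 0.0036] [0.5663 0.1214]
[235.4375 219.8125] [ 0.6135 -0.008 ] [0.5708 0.1112]
[238.4375 218.0625] [ 0.6053 -0.0208] [0.5637 0.0999]
[243.3125 219.6875] [ 0.5843 -0.0162] [0.5452 0.104 ]
[281.6875 224.9375] [ 0.4353 -0.0224] [0.4144 0.0985]
[286.1875 209.8125] [ 0.4361 -0.116 ] [0.415  0.0163]
staple top [256.6364 204.1654] [[253.2896 203.2317]
 [259.6966 202.5198]
 [259.9832 205.0991]
 [253.5762 205.811 ]]
staple side bbox [257.5625 179.5625] [271.4375 196.0625]
knob side [266.0056 183.7682] [[259.796  186.4443]
 [261.0223 179.198 ]
 [272.2152 181.0922]
 [270.9889 188.3385]]
knob top [270.5758 203.062 ] [[268.1862 207.8188]
 [270.3069 197.7455]
 [272.9654 198.3052]
 [270.8447 208.3785]]
tri knob (array([ 0.5242, -0.1346,  0.0987]), np.float64(0.0009839649981388896))
side handle [250.0791 310.6977] (147.25572204589844, 62.26227569580078) [[0.447  0.3775 0.009 ]] [[0.4754 0.3832 0.009 ]
 [0.4728 0.3575 0.009 ]
 [0.4188 0.3719 0.009 ]
 [0.4223 0.3969 0.009 ]] (array([0.4472, 0.3781, 0.0097]), np.float64(0.0006076948724215914))
```

View pics/z1.png

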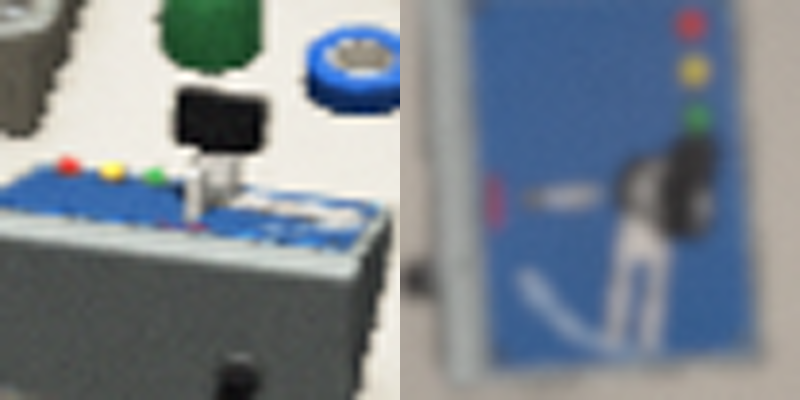

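The left crop shows the T-bar at (266,184) with the staple just in front of it. The right crop shows the fork pointing down (arm tip near (315,222)) and a painted arc that leads to the staple. I'll fit the desk edges for yaw and position.

```bash
python3 - <<'E'
from m import *
np.set_printoptions(precision=4,suppress=True)
S=np.load('side0.npz');T=np.load('top0.npz');ps=optics.camera_params('side');pt=optics.camera_params('top')
t=cv2.GaussianBlur(T['im'],(3,3),0).astype(float); bl=t[...,0]-t[...,2]   # blueness
def cross(prof,x0,lvl,up):
    for i in range(len(prof)-1):
        a,b=prof[i]-lvl,prof[i+1]-lvl
        if (a<0<=b if up else a>=0>b): return x0+i+a/(a-b)
def fit(p,uv,z=None,plane=None):
    o,r=ray(p,uv)
    if plane is None: P=o+r*((z-o[2])/r[:,2])[:,None]
    else: n,d=plane; P=o+r*((d-o@n)/(r@n))[:,None]
    for _ in range(3):
        l=cv2.fitLine(P[:,:2].astype(np.float32),cv2.DIST_HUBER,0,.001,.001).ravel()
    return l,P
L=bl[195:200,255:262].mean();L=L/2
rows=list(range(184,220))
b=[[cross(bl[v,236:256],236,L,True),v] for v in rows];b=[q for q in b if q[0]]
lb,Pb=fit(pt,b,.1066);print('panel back edge',lb, 'yaw',np.degrees(np.arctan2(lb[1],lb[0])))
f=[[cross(bl[v,274:290],274,L,False),v] for v in list(range(182,188))+list(range(206,221))];f=[q for q in f if q[0]]
lf,Pf=fit(pt,f,.034);print('panel front edge',lf,np.degrees(np.arctan2(lf[1],lf[0])))
yaw=np.radians(92.5);c27,s27=np.cos(np.radians(27)),np.sin(np.radians(27))
def pl(yaw):
    n=np.array([-s27*np.cos(yaw),-s27*np.sin(yaw),c27]); return n,n@np.array([*lb[2:4],.1066])
P=pl(yaw)
r_=[[u,cross(bl[168:188,u],168,L,True)] for u in range(250,272)]
l_=[[u,cross(bl[214:236,u],214,L,False)] for u in range(250,276)]
for nm,q in(('right',r_),('left',l_)):
    q=[a for a in q if a[1]]; l,_=fit(pt,q,plane=P);print(nm,l,np.degrees(np.arctan2(l[1],l[0])),len(q))
# grey back edge top view: light grey vs bench
# side: dark back face
g=cv2.GaussianBlur(cv2.cvtColor(S['im'],cv2.COLOR_BGR2GRAY),(3,3),0).astype(float)
print('cols side',g[190:222:1,262].astype(int))
up=[[u,cross(g[190:212,u],190,120,False)] for u in range(238,280)];up=[a for a in up if a[1]]
l,_=fit(ps,up,.107);print('side top back edge',l,np.degrees(np.arctan2(l[1],l[0])),len(up))
dn=[[u,cross(g[206:232,u],206,140,True)] for u in range(240,276)];dn=[a for a in dn if a[1]]
l,_=fit(ps,dn,0.);print('side bottom back edge',l,np.degrees(np.arctan2(l[1],l[0])),len(dn))
# lamps
for nm,fn in(('red',lambda b,g,r:(r>g+40)&(r>b+20)),('grn',lambda b,g,r:(g>r+30)&(g>b+10))):
  c1,g1,_=mask('t',T['im'],(266,178,14,20),fn);c2,g2,_=mask('s',S['im'],(242,183,20,12),fn)
  a,b2=g1(cv2.minEnclosingCircle(c1)[0]),g2(cv2.minEnclosingCircle(c2)[0]);print(nm,a,b2,tri(ps,b2,pt,a))
E
```

```text
panel back edge [ 0.9989  0.0463  0.5196 -0.0396] yaw 2.6559818
panel front edge [ 0.9987  0.0518  0.5313 -0.167 ] 2.9696572
right [ 0.0295 -0.9996  0.6231 -0.1122] -88.30867 22
left [ 0.0458 -0.999   0.4423 -0.0871] -87.374275 20
cols side [216 184 152 144 151 153 138 131 159 191 193 155 106  83  79  77  77  78
  78  78  77  76  77  78  78  79  79  78  78  80  80  86]
side top back edge [ 0.971  -0.2393  0.5475 -0.0546] -13.842941 42
side bottom back edge [ 0.9996  0.0298  0.5528 -0.0128] 1.7069961 29
red [271.8789 182.5977] [246.5 189. ] (array([ 0.607 , -0.1438,  0.053 ]), np.float64(2.569404391529157e-05))
grn [272.7441 194.4399] [257.625 190.625] (array([ 0.5605, -0.1458,  0.0515]), np.float64(0.0007281706667152735))
```

```bash
cat > pan.py <<'E'
from m import *
from scipy.spatial.transform import Rotation as R
np.set_printoptions(precision=4,suppress=True)
yaw=np.radians(92.5);a=np.radians(27)
dx=np.array([np.cos(yaw),np.sin(yaw),0]);UY=np.array([-np.sin(yaw),np.cos(yaw),0])
UX=dx*np.cos(a)+np.array([0,0,np.sin(a)]);UZ=np.cross(UX,UY)
O=np.array([.5236,-.119,.0621]);B=np.c_[UX,UY,UZ]
w=lambda p:O+B@np.array(p,float)
l=lambda X:(np.array(X)-O)@B
def onp(p,uv,z):
    o,r=ray(p,uv);n=UZ;d=(O+z*UZ)@n
    return l(o+r*((d-o@n)/(r@n))[:,None])
def delta(Rt,pt):
    ob=get_obs();q=ob['eef_rot'];R0=R.from_quat([q[1],q[2],q[3],q[0]])
    d=R0.inv().apply(np.array(pt)-ob['eef_pos']);rv=(R0.inv()*R.from_matrix(Rt)).as_rotvec()
    return d,rv
def toolR(z,y):
    z=np.array(z)/np.linalg.norm(z);y=np.array(y)-z*np.dot(y,z);y/=np.linalg.norm(y);return np.c_[np.cross(y,z),y,z]
E
python3 - <<'E'
from pan import *
S=np.load('side0.npz');T=np.load('top0.npz');ps=optics.camera_params('side');pt=optics.camera_params('top')
print('bar top-view @58',onp(pt,[[269.5,208.1],[271.6,198.0]],.058))
print('bar side upper edge @58',onp(ps,[[261.0,179.2],[272.2,181.1]],.058))
print('knob tri local',l([.5242,-.1346,.0987]),'lamps',l([.607,-.1438,.053]),l([.5605,-.1458,.0515]))
X,d=tri(ps,[265,189.2],pt,[256.64,204.17]);print('staple top local (exp .052,0,.026)',l(X),d)
# fork tips in top view: crop (612,345),(655,345) in 8x crop from (236,180)
print('fork tips',onp(pt,[[236+212/8-.5,180+345/8-.5],[236+255/8-.5,180+345/8-.5]],.006),'staple ends',onp(pt,[[253.4,204.5],[259.85,203.8]],.023))
P=dep(pt,[[u,v] for v in range(195,211) for u in range(264,280)],T['D']);q=l(P);m=(q[:,2]>.045);print('depth bar',q[m].mean(0),m.sum(),q[m].min(0),q[m].max(0))
e=np.linalg.svd(q[m][:,:2]-q[m][:,:2].mean(0))[2];print(e[0])
E
```

```text
bar top-view @58 [[ 0.0194  0.0191  0.058 ]
 [ 0.0071 -0.0187  0.058 ]]
bar side upper edge @58 [[ 0.0232 -0.0173  0.058 ]
 [ 0.042   0.0294  0.058 ]]
knob tri local [0.0027 0.0001 0.0397] lamps [-0.0294 -0.0822  0.0048] [-0.0301 -0.0357  0.0034]
staple top local (exp .052,0,.026) [0.0555 0.0037 0.0259] 0.006524661844813786
fork tips [[0.0281 0.0721 0.006 ]
 [0.0044 0.0737 0.006 ]] staple ends [[ 0.0685  0.001   0.023 ]
 [ 0.0406 -0.0004  0.023 ]]
depth bar [ 0.0178 -0.      0.0775] 64 [-0.0097 -0.0265  0.0451] [0.8212 0.0545 1.4919]
[0.9974 0.0721]
```

```bash
sed -i 's/^O=np.array(\[.5236,-.119,.0621\])/O=np.array([.5236,-.119,.0621])+.002*UX/' pan.py; cat >> pan.py <<'E'
th=np.radians(15)
RK=lambda th:toolR(-UZ,np.cos(th)*UX-np.sin(th)*UY)
E
python3 - <<'E'
from pan import *
print(O,w([0,0,.13]),*delta(RK(th),w([0,0,.13])))
o=get_obs();q=o['eef_rot'];print(R.from_quat([q[1],q[2],q[3],q[0]]).as_matrix())
E
```

```text
[ 0.5235 -0.1172  0.063 ] [ 0.5261 -0.1762  0.1788] [-0.553  -0.6206  0.0524] [-0.4554  0.1266 -0.0214]
[[-0.9714  0.2375 -0.0007]
 [ 0.2376  0.9714 -0.0014]
 [ 0.0003 -0.0015 -1.    ]]
```

```bash
python3 -m jog '[{"tx": -0.27, "ty": -0.30, "tz": -0.05, "finger_gap": 1}, {"tx": -0.27, "ty": -0.30, "tz": -0.05, "finger_gap": 1}, {"tx": -0.27, "ty": -0.30, "tz": -0.05, "finger_gap": 1}, {"tx": -0.27, "ty": -0.30, "tz": -0.05, "finger_gap": 1}, {"tx": -0.27, "ty": -0.30, "tz": -0.05, "finger_gap": 1}, {"tx": -0.27, "ty": -0.30, "tz": -0.05, "finger_gap": 1}, {"tx": -0.553, "ty": -0.62, "tz": -0.05, "drx": -0.45, "dry": 0.126, "drz": -0.021, "finger_gap": 1}, {"tx": -0.553, "ty": -0.62, "tz": -0.05, "drx": -0.45, "dry": 0.126, "drz": -0.021, "finger_gap": 1}, {"tx": -0.553, "ty": -0.62, "tz": -0.05, "drx": -0.45, "dry": 0.126, "drz": -0.021, "finger_gap": 1}, {"tx": -0.553, "ty": -0.62, "tz": -0.05, "drx": -0.45, "dry": 0.126, "drz": -0.021, "finger_gap": 1}]' && python3 -c "
from pan import *
print(get_obs()['q'],*delta(RK(th),w([0,0,.13])))"
```

```text
time_s: 1.35
eef_pos: [0.4055, 0.0535, 0.277]
eef_rot: [-0.034, 0.107, 0.967, 0.231]
wrist_force: [1.5, 0.6, 0.6]
opening: 0.998
grasp_force: 0.0
[-0.5016 -0.1944  1.9572  0.4003  1.6293 -1.8796] [-0.1727 -0.2162 -0.0186] [ 0.      0.0028 -0.0013]
```

```bash
python3 -m jog '[{"tx": -0.172, "ty": -0.216, "tz": -0.018, "finger_gap": 1}, {"tx": -0.172, "ty": -0.216, "tz": -0.018, "finger_gap": 1}, {"tx": -0.172, "ty": -0.216, "tz": -0.018, "finger_gap": 1}, {"tx": -0.172, "ty": -0.216, "tz": -0.018, "finger_gap": 1}, {"tx": -0.172, "ty": -0.216, "tz": -0.018, "finger_gap": 1}, {"tx": -0.172, "ty": -0.216, "tz": -0.018, "finger_gap": 1}, {"tx": -0.172, "ty": -0.216, "tz": -0.018, "finger_gap": 1}]' && python3 - <<'E'
from pan import *
print(get_obs()['q'],*delta(RK(th),w([0,0,.13])))
s,Ds=optics.camera('side');t,Dt=optics.camera('top')
def cc(im,x,y,w,h): return cv2.resize(im[y:y+h,x:x+w],(400,400),interpolation=cv2.INTER_CUBIC)
cv2.imwrite('pics/z2.png',np.hstack([cc(s,226,140,80,80),cc(t,226,160,80,80)]))
E
```

```text
time_s: 2.22
eef_pos: [0.525, -0.1726, 0.179]
eef_rot: [-0.036, 0.106, 0.967, 0.229]
wrist_force: [-0.1, -0.5, 0.1]
opening: 1.0
grasp_force: 0.0
[-0.7284  0.3615  1.5658  0.3286  1.5549 -2.1433] [-0.0017 -0.003  -0.0015] [-0.0032 -0.0001 -0.0002]
```

View pics/z2.png

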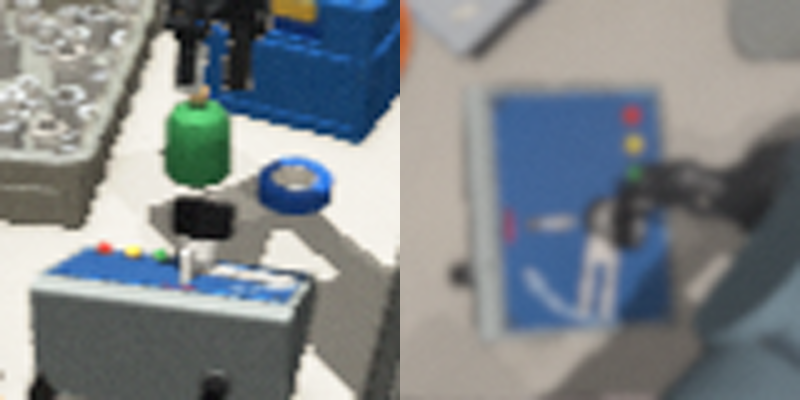

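```bash
python3 -m jog '[{"tx": -0.002, "ty": -0.003, "tz": 0.03, "finger_gap": 0.6}, {"tx": -0.002, "ty": -0.003, "tz": 0.06, "finger_gap": 0.6}, {"tx": -0.002, "ty": -0.003, "tz": 0.08, "finger_gap": 0.6}, {"tx": -0.002, "ty": -0.003, "tz": 0.093, "finger_gap": 0.6}, {"tx": -0.002, "ty": -0.003, "tz": 0.093, "finger_gap": 0.6}]' && python3 - <<'E'
from pan import *
o=get_obs();print(l(o['eef_pos']),o['q'])
s,Ds=optics.camera('side');t,Dt=optics.camera('top')
def cc(im,x,y,w,h): return cv2.resize(im[y:y+h,x:x+w],(400,400),interpolation=cv2.INTER_CUBIC)
cv2.imwrite('pics/z3.png',np.hstack([cc(s,241,160,50,50),cc(t,236,180,50,50)]))
E
```

```text
time_s: 2.95
eef_pos: [0.5247, -0.1339, 0.0942]
eef_rot: [-0.036, 0.106, 0.967, 0.229]
wrist_force: [-0.1, 0.1, 0.9]
opening: 0.598
grasp_force: 0.0
[-0.0008 -0.0004  0.0353] [-0.6793  0.4366  1.6589  0.3508  1.3816 -2.1577]
```

View pics/z3.png

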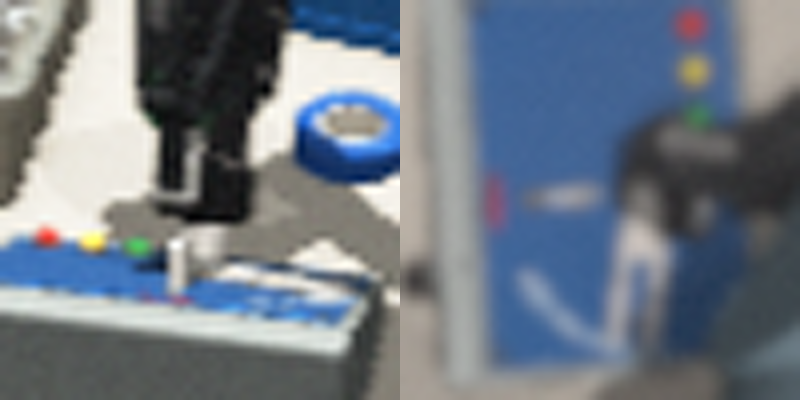

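The finger on the near side of the bar sits at about (263,184) and the bar is between the fingers, so I'll close.

```bash
python3 -m jog '[{"finger_gap": 0.3}, {"finger_gap": 0}, {"finger_gap": 0}, {"finger_gap": 0}, {"finger_gap": 0}, {"finger_gap": 0}]' && python3 -c "
from pan import *
o=get_obs();print(l(o['eef_pos']),o['wrist_force']@B,o['torque']@B)"
```

```text
time_s: 3.8
eef_pos: [0.5252, -0.1355, 0.095]
eef_rot: [-0.035, 0.106, 0.967, 0.228]
wrist_force: [-1.8, -4.7, 5.8]
opening: 0.173
grasp_force: 59.5
[-0.0018 -0.0009  0.0368] [-1.4902  1.9725  7.2237] [0.4759 0.4571 0.0122]
```

```bash
python3 -m jog '[{"tz": -0.008, "finger_gap": 0}, {"tz": -0.016, "finger_gap": 0}, {"tz": -0.024, "finger_gap": 0}, {"tz": -0.032, "finger_gap": 0}, {"tz": -0.033, "finger_gap": 0}, {"tz": -0.033, "finger_gap": 0}]' && python3 -c "
from pan import *
o=get_obs();print(l(o['eef_pos']),o['wrist_force']@B,o['torque']@B,o['q'])"
```

```text
time_s: 4.55
eef_pos: [0.5255, -0.1497, 0.1235]
eef_rot: [-0.035, 0.106, 0.967, 0.229]
wrist_force: [3.3, -4.3, -13.7]
opening: 0.174
grasp_force: 58.4
[-0.0015 -0.0006  0.0687] [-10.2248  -3.073  -10.2041] [-0.5705  1.9859  0.0038] [-0.6988  0.4087  1.6272  0.3408  1.4419 -2.153 ]
```

```bash
python3 -m jog '[{"ty": -0.0015, "drz": 0.1, "finger_gap": 0}, {"ty": -0.0015, "drz": 0.25, "finger_gap": 0}, {"ty": -0.0015, "drz": 0.4, "finger_gap": 0}, {"ty": -0.0015, "drz": 0.5, "finger_gap": 0}, {"ty": -0.0015, "drz": 0.5, "finger_gap": 0}]' && python3 -c "
from pan import *
o=get_obs();print(l(o['eef_pos']),o['wrist_force']@B,o['torque']@B,o['q'])"
```

```text
time_s: 5.18
eef_pos: [0.5249, -0.1506, 0.1228]
eef_rot: [-0.091, 0.342, 0.911, 0.213]
wrist_force: [2.7, -3.8, -12.2]
opening: 0.172
grasp_force: 58.5
[-0.0026  0.      0.0684] [-9.0038 -2.5432 -9.1467] [-0.4654  1.8657 -0.0364] [-0.7007  0.4105  1.6268  0.3403  1.4422 -1.6559]
```

```bash
python3 -m jog '[{"drz": 0.15, "finger_gap": 0}, {"drz": 0.3, "finger_gap": 0}, {"drz": 0.45, "finger_gap": 0}, {"drz": 0.6, "finger_gap": 0}, {"drz": 0.75, "finger_gap": 0}, {"drz": 0.809, "finger_gap": 0}, {"drz": 0.809, "finger_gap": 0}]' && python3 - <<'E'
from pan import *
o=get_obs();print(l(o['eef_pos']),o['wrist_force']@B,o['torque']@B,o['q'])
print(delta(RK(np.pi/2),o['eef_pos'])[1])
s,Ds=optics.camera('side');t,Dt=optics.camera('top')
def cc(im,x,y,w,h): return cv2.resize(im[y:y+h,x:x+w],(400,400),interpolation=cv2.INTER_CUBIC)
cv2.imwrite('pics/z4.png',np.hstack([cc(s,241,160,50,50),cc(t,236,180,50,50)]))
E
```

```text
time_s: 6.05
eef_pos: [0.5235, -0.151, 0.1221]
eef_rot: [-0.169, 0.672, 0.703, 0.159]
wrist_force: [-3.5, -5.4, -13.9]
opening: 0.174
grasp_force: 58.5
[-0.0032  0.0015  0.068 ] [-10.9866   3.7123 -10.0427] [ 0.5146  2.2887 -0.0359] [-0.7015  0.4107  1.6278  0.3373  1.4431 -0.8478]
[-0.004   0.0041  0.0005]
```

View pics/z4.png

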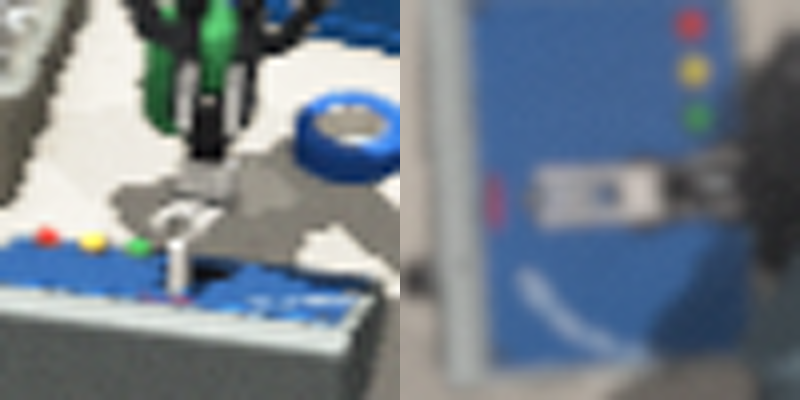

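Fork is up over the staple: in the top crop the tines are at rows 175 and 215, and the staple lies between them at about 195. I'll lower it and release.

```bash
python3 -m jog '[{"tz": 0.008, "finger_gap": 0}, {"tz": 0.016, "finger_gap": 0}, {"tz": 0.024, "finger_gap": 0}, {"tz": 0.030, "finger_gap": 0}, {"tz": 0.032, "finger_gap": 0}, {"tz": 0.032, "finger_gap": 0}]' && python3 -c "
from pan import *
o=get_obs();print(l(o['eef_pos']),o['wrist_force']@B,o['torque']@B)"
```

```text
time_s: 6.9
eef_pos: [0.523, -0.137, 0.0945]
eef_rot: [-0.168, 0.672, 0.704, 0.159]
wrist_force: [-4.8, -6.6, -8.4]
opening: 0.179
grasp_force: 59.3
[-0.0033  0.0014  0.037 ] [-9.5339  5.0929 -4.6228] [ 0.9212  1.994  -0.069 ]
```

```bash
python3 -m jog '[{"finger_gap": 0.2}, {"finger_gap": 0.35}, {"finger_gap": 0.5}, {"finger_gap": 0.6}, {"tz": -0.03, "finger_gap": 0.6}, {"tz": -0.08, "finger_gap": 0.6}, {"tz": -0.12, "finger_gap": 0.6}, {"tz": -0.16, "finger_gap": 0.6}]' && python3 - <<'E'
from pan import *
o=get_obs();print(l(o['eef_pos']),o['wrist_force']@B,o['torque']@B)
# hook grasp pose: tool down, closing perpendicular to handle
hx=np.array([np.cos(np.radians(-14.5)),np.sin(np.radians(-14.5)),0]);hy=np.array([-hx[1],hx[0],0])
for sg in(1,-1): print(delta(toolR([0,0,-1],sg*hy),[.449,.3774,.10]))
s,_=optics.camera('side');t,_=optics.camera('top')
def cc(im,x,y,w,h): return cv2.resize(im[y:y+h,x:x+w],(400,400),interpolation=cv2.INTER_CUBIC)
cv2.imwrite('pics/z5.png',np.hstack([cc(s,241,160,50,50),cc(t,236,180,50,50)]))
S=np.load('side0.npz')['im'];T=np.load('top0.npz')['im'];print('hook area diff',cv2.absdiff(s,S)[290:325,220:265].max(),cv2.absdiff(t,T)[200:235,135:155].max())
E
```

```text
time_s: 7.9
eef_pos: [0.5279, -0.2087, 0.2391]
eef_rot: [-0.167, 0.673, 0.703, 0.16]
wrist_force: [1.1, -0.5, 0.3]
opening: 0.598
grasp_force: 0.0
[-0.0017 -0.0004  0.1984] [-0.3954 -1.0742  0.5371] [-0.0406  0.2187  0.0045]
(array([ 0.4632, -0.0532,  0.3895]), array([ 0.2977, -0.4017, -1.2492]))
(array([ 0.4632, -0.0532,  0.3895]), array([-0.4352, -0.3225,  1.8292]))
hook area diff 21 11
```

View pics/z5.png

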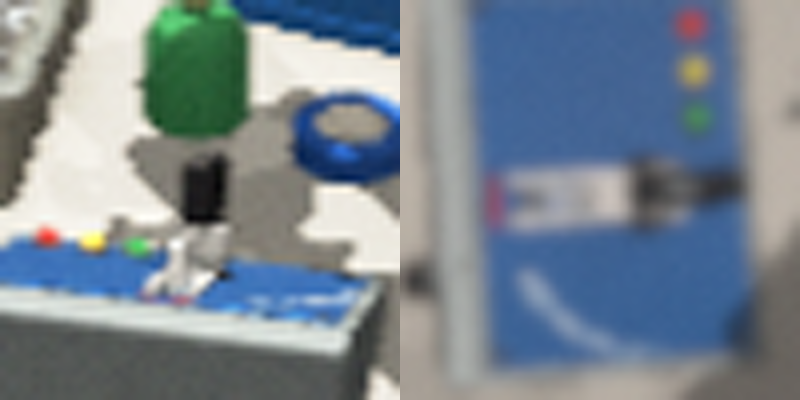

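The knob is home: the side crop shows the fork down with the staple's top standing through it, and the T-bar upright. Next, the hook.

```bash
sed -i 's/+.002\*UX/+.0015*UY/' pan.py; cat >> pan.py <<'E'
hx=np.array([np.cos(np.radians(-14.5)),np.sin(np.radians(-14.5)),0]);hy=np.array([-hx[1],hx[0],0])
RH=toolR([0,0,-1],hy)
E
python3 -c "
from pan import *
print(O,*delta(RH,[.4475,.3777,.23]))"
```

```text
[ 0.5221 -0.1191  0.0621] [ 0.5247 -0.0573  0.2741] [ 0.2991 -0.3928 -1.25  ]
```

```bash
python3 -m jog '[{"tx": 0.5247, "ty": -0.0573, "tz": 0.2741, "drx": 0.299, "dry": -0.393, "drz": -1.25, "finger_gap": 0.6}, {"tx": 0.5247, "ty": -0.0573, "tz": 0.2741, "drx": 0.299, "dry": -0.393, "drz": -1.25, "finger_gap": 0.6}, {"tx": 0.5247, "ty": -0.0573, "tz": 0.2741, "drx": 0.299, "dry": -0.393, "drz": -1.25, "finger_gap": 0.6}, {"tx": 0.5247, "ty": -0.0573, "tz": 0.2741, "drx": 0.299, "dry": -0.393, "drz": -1.25, "finger_gap": 0.6}, {"tx": 0.5247, "ty": -0.0573, "tz": 0.2741, "drx": 0.299, "dry": -0.393, "drz": -1.25, "finger_gap": 0.6}, {"tx": 0.5247, "ty": -0.0573, "tz": 0.2741, "drx": 0.299, "dry": -0.393, "drz": -1.25, "finger_gap": 0.6}, {"tx": 0.5247, "ty": -0.0573, "tz": 0.2741, "drx": 0.299, "dry": -0.393, "drz": -1.25, "finger_gap": 0.6}, {"tx": 0.5247, "ty": -0.0573, "tz": 0.2741, "drx": 0.299, "dry": -0.393, "drz": -1.25, "finger_gap": 0.6}, {"tx": 0.5247, "ty": -0.0573, "tz": 0.2741, "drx": 0.299, "dry": -0.393, "drz": -1.25, "finger_gap": 0.6}, {"tx": 0.5247, "ty": -0.0573, "tz": 0.2741, "drx": 0.299, "dry": -0.393, "drz": -1.25, "finger_gap": 0.6}]' && python3 -c "
from pan import *
print(get_obs()['q'],*delta(RH,[.4475,.3777,.08]))"
```

```text
time_s: 9.25
eef_pos: [0.4427, 0.3837, 0.2283]
eef_rot: [-0.004, 0.124, 0.992, 0.002]
wrist_force: [0.4, -0.6, 0.3]
opening: 0.595
grasp_force: 0.0
[ 0.5068  0.2088  1.5803  0.0091  1.3566 -0.8178] [-0.0075 -0.0052  0.1482] [ 0.0036 -0.0091  0.0049]
```

```bash
python3 -m jog '[{"tz": 0.05, "finger_gap": 0.6}, {"tz": 0.1, "finger_gap": 0.6}, {"tz": 0.148, "finger_gap": 0.6}, {"tz": 0.148, "finger_gap": 0.6}]' && python3 -c "
from pan import *
print(get_obs()['q'],*delta(RH,[.4475,.3777,.004]))"
```

```text
time_s: 9.75
eef_pos: [0.4397, 0.3796, 0.0765]
eef_rot: [-0.008, 0.125, 0.992, -0.001]
wrist_force: [0.1, -0.6, 0.8]
opening: 0.602
grasp_force: 0.0
[ 0.5032  0.3839  1.6934  0.0094  1.0777 -0.8206] [-0.0091  0.0003  0.0724] [-0.0031 -0.0154  0.0016]
```

```bash
python3 -m jog '[{"tx": -0.009, "tz": 0.03, "drx": -0.003, "dry": -0.015, "finger_gap": 0.6}, {"tx": -0.009, "tz": 0.055, "drx": -0.003, "dry": -0.015, "finger_gap": 0.6}, {"tx": -0.009, "tz": 0.07, "drx": -0.003, "dry": -0.015, "finger_gap": 0.6}, {"tx": -0.009, "tz": 0.072, "drx": -0.003, "dry": -0.015, "finger_gap": 0.6}, {"tx": -0.009, "tz": 0.072, "drx": -0.003, "dry": -0.015, "finger_gap": 0.6}]' && python3 -c "
from pan import *
print(get_obs()['q'],*delta(RH,[.4475,.3777,.004]))"
```

```text
time_s: 10.38
eef_pos: [0.4529, 0.38, 0.0104]
eef_rot: [0.005, 0.126, 0.992, 0.003]
wrist_force: [-0.3, 0.6, -0.2]
opening: 0.6
grasp_force: 0.0
[ 0.4975  0.4944  1.7001 -0.0001  0.9354 -0.8213] [ 0.0048 -0.0036  0.0063] [0.008  0.0087 0.0012]
```

```bash
for i in 1 2; do python3 -m jog '[{"finger_gap": 0.6}, {"finger_gap": 0.6}]' >/dev/null; python3 -c "
from pan import *
print(*delta(RH,[.4475,.3777,.004]))"; done
```

```text
[ 0.0045 -0.0034  0.0059] [0.0076 0.0083 0.0011]
[ 0.0041 -0.0029  0.0051] [0.0068 0.0075 0.0011]
```

```bash
python3 -m jog '[{"finger_gap": 0.6}, {"finger_gap": 0.6}, {"finger_gap": 0.6}, {"finger_gap": 0.6}, {"finger_gap": 0.6}, {"finger_gap": 0.6}, {"finger_gap": 0.6}, {"finger_gap": 0.6}]' >/dev/null; python3 -c "
from pan import *
print(*delta(RH,[.4475,.3777,.004]),get_obs()['wrist_force'])"
```

```text
[ 0.0041 -0.0029  0.0051] [0.0067 0.0074 0.001 ] [-1.2522  0.1375 -0.1464]
```

```bash
python3 -m jog '[{"tx": 0.004, "ty": -0.003, "tz": 0.004, "drx": 0.0067, "dry": 0.0074, "finger_gap": 0.6}, {"tx": 0.004, "ty": -0.003, "tz": 0.005, "drx": 0.0067, "dry": 0.0074, "finger_gap": 0.6}, {"tx": 0.004, "ty": -0.003, "tz": 0.005, "drx": 0.0067, "dry": 0.0074, "finger_gap": 0.6}]' >/dev/null; python3 -c "
from pan import *
print(*delta(RH,[.4475,.3777,.004]),get_obs()['wrist_force'])
s,_=optics.camera('side')
cv2.imwrite('pics/z6.png',cv2.resize(s[275:335,205:285],(640,480),interpolation=cv2.INTER_CUBIC))"
```

```text
[-0.0001  0.0002 -0.0002] [-0.0003 -0.0003  0.0011] [ 1.0485  0.4065 -0.054 ]
```

View pics/z6.png

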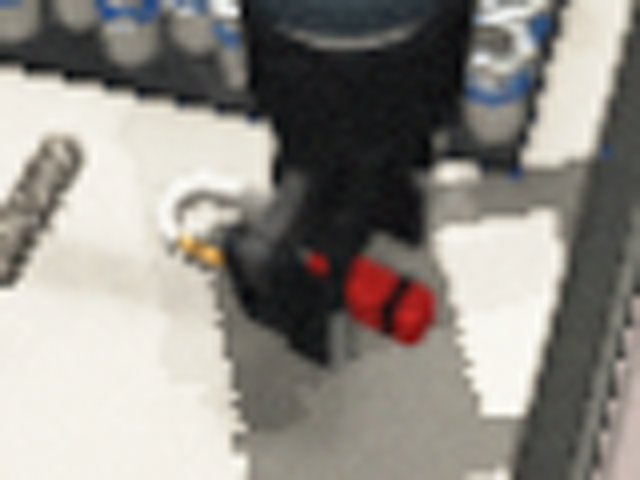

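The fingers straddle the red handle at about (248,307), so I'll close and lift.

```bash
python3 -m jog '[{"finger_gap": 0.3}, {"finger_gap": 0}, {"finger_gap": 0}, {"finger_gap": 0}, {"finger_gap": 0}, {"tz": -0.02, "finger_gap": 0}, {"tz": -0.06, "finger_gap": 0}, {"tz": -0.12, "finger_gap": 0}, {"tz": -0.18, "finger_gap": 0}, {"tz": -0.24, "finger_gap": 0}]'; python3 -c "
from pan import *
# hook target: hook x=UY, hook z=UZ -> tool z=-UZ, tool y=-UX ; via pose 0.1 out
RP=toolR(-UZ,-UX)
# handle centre for leg at hook x .060: y=-.060
print(*delta(RP,w([.090,-.060,.12])),w([.09,-.06,.12]))"
```

```text
time_s: 13.55
eef_pos: [0.447, 0.3773, 0.2469]
eef_rot: [0.0, 0.126, 0.992, 0.0]
wrist_force: [0.7, 1.1, -1.6]
opening: 0.193
grasp_force: 59.6
[-0.2464 -0.4199  0.037 ] [0.0995 0.6656 2.7738] [ 0.5809 -0.0908  0.2099]
```

```bash
python3 -m jog '[{"tx": -0.02, "ty": -0.04, "tz": -0.03, "drz": 0.18, "finger_gap": 0}, {"tx": -0.05, "ty": -0.08, "tz": -0.03, "drz": 0.36, "finger_gap": 0}, {"tx": -0.08, "ty": -0.12, "tz": -0.03, "drz": 0.54, "finger_gap": 0}, {"tx": -0.1, "ty": -0.16, "tz": -0.03, "drz": 0.72, "finger_gap": 0}, {"tx": -0.12, "ty": -0.2, "tz": -0.03, "drz": 0.9, "finger_gap": 0}, {"tx": -0.14, "ty": -0.24, "tz": -0.03, "drz": 1.08, "finger_gap": 0}, {"tx": -0.17, "ty": -0.28, "tz": -0.03, "drz": 1.26, "finger_gap": 0}, {"tx": -0.19, "ty": -0.32, "tz": -0.03, "drz": 1.44, "finger_gap": 0}, {"tx": -0.21, "ty": -0.36, "tz": -0.03, "drz": 1.6, "finger_gap": 0}, {"tx": -0.23, "ty": -0.4, "tz": -0.03, "drz": 1.7, "finger_gap": 0}]'; python3 -c "
from pan import *
RP=toolR(-UZ,-UX)
print(get_obs()['q'],*delta(RP,w([.090,-.060,.12])))"
```

```text
time_s: 14.8
eef_pos: [0.5703, -0.0684, 0.2749]
eef_rot: [0.0, 0.829, 0.559, 0.0]
wrist_force: [-0.1, 0.4, -1.7]
opening: 0.191
grasp_force: 59.7
[-0.326   0.1455  1.5587  0.0002  1.4371  0.0592] [-0.0168  0.0182  0.065 ] [0.4186 0.2686 1.1199]
```

```bash
python3 -m jog '[{"tx": -0.016, "ty": 0.018, "tz": 0.01, "drx": 0.07, "dry": 0.045, "drz": 0.18, "finger_gap": 0}, {"tx": -0.016, "ty": 0.018, "tz": 0.02, "drx": 0.14, "dry": 0.09, "drz": 0.36, "finger_gap": 0}, {"tx": -0.016, "ty": 0.018, "tz": 0.03, "drx": 0.2, "dry": 0.13, "drz": 0.54, "finger_gap": 0}, {"tx": -0.016, "ty": 0.018, "tz": 0.04, "drx": 0.27, "dry": 0.17, "drz": 0.72, "finger_gap": 0}, {"tx": -0.016, "ty": 0.018, "tz": 0.05, "drx": 0.34, "dry": 0.22, "drz": 0.9, "finger_gap": 0}, {"tx": -0.016, "ty": 0.018, "tz": 0.06, "drx": 0.4, "dry": 0.26, "drz": 1.07, "finger_gap": 0}, {"tx": -0.0165, "ty": 0.018, "tz": 0.065, "drx": 0.4186, "dry": 0.2686, "drz": 1.1199, "finger_gap": 0}, {"tx": -0.0165, "ty": 0.018, "tz": 0.065, "drx": 0.4186, "dry": 0.2686, "drz": 1.1199, "finger_gap": 0}, {"tx": -0.0165, "ty": 0.018, "tz": 0.065, "drx": 0.4186, "dry": 0.2686, "drz": 1.1199, "finger_gap": 0}]'; python3 - <<'E'
from pan import *
RP=toolR(-UZ,-UX)
o=get_obs();print(o['q'],l(o['eef_pos']),*delta(RP,w([.090,-.060,.12])))
s,Ds=optics.camera('side');t,Dt=optics.camera('top')
np.savez('h1.npz',s=s,t=t,Ds=Ds,Dt=Dt)
def cc(im,x,y,w,h): return cv2.resize(im[y:y+h,x:x+w],(400,400),interpolation=cv2.INTER_CUBIC)
cv2.imwrite('pics/z7.png',np.hstack([cc(s,221,135,80,80),cc(t,226,160,70,70)]))
E
```

```text
time_s: 15.92
eef_pos: [0.5813, -0.0891, 0.2099]
eef_rot: [-0.233, 0.972, 0.024, -0.005]
wrist_force: [0.1, 0.4, -0.5]
opening: 0.195
grasp_force: 59.7
[-0.5649  0.3577  1.5044  0.3797  1.5641  0.8982] [ 0.0915 -0.0605  0.1193] [-0.0005  0.0015 -0.0007] [0.0012 0.0018 0.006 ]
```

View pics/z7.png

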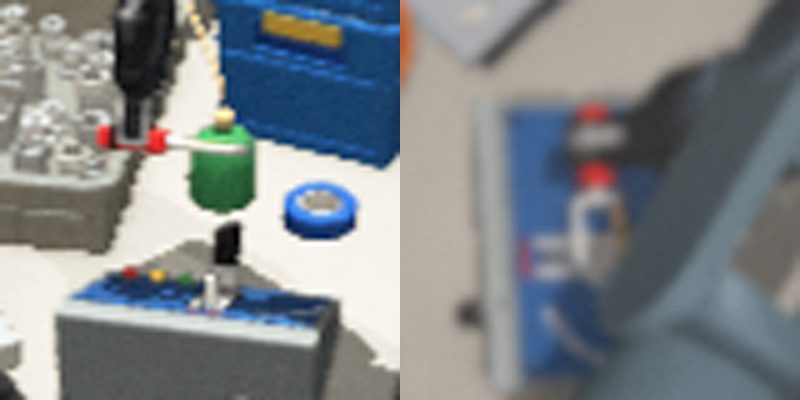

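The hook is held flat to the panel with its nose to the left (towards the robot) and the gate facing down the slope; the nose is at (271,165) in the side view. I'll descend up-slope of the staple.

```bash
python3 -m jog '[{"ty": -0.001, "tz": 0.03, "drz": 0.006, "finger_gap": 0}, {"ty": -0.001, "tz": 0.06, "drz": 0.006, "finger_gap": 0}, {"ty": -0.001, "tz": 0.085, "drz": 0.006, "finger_gap": 0}, {"ty": -0.001, "tz": 0.095, "drz": 0.006, "finger_gap": 0}, {"ty": -0.001, "tz": 0.1, "drz": 0.006, "finger_gap": 0}, {"ty": -0.001, "tz": 0.1, "drz": 0.006, "finger_gap": 0}, {"ty": -0.001, "tz": 0.1, "drz": 0.006, "finger_gap": 0}]'; python3 - <<'E'
from pan import *
RP=toolR(-UZ,-UX)
o=get_obs();print(l(o['eef_pos']),o['wrist_force']@B,delta(RP,w([.092,-.060,.0075])))
s,Ds=optics.camera('side');t,Dt=optics.camera('top')
np.savez('h2.npz',s=s,t=t,Ds=Ds,Dt=Dt)
def cc(im,x,y,w,h): return cv2.resize(im[y:y+h,x:x+w],(400,400),interpolation=cv2.INTER_CUBIC)
cv2.imwrite('pics/z8.png',np.hstack([cc(s,237,165,50,50),cc(t,234,178,50,50)]))
E
```

```text
time_s: 16.9
eef_pos: [0.5795, -0.0435, 0.1213]
eef_rot: [-0.233, 0.972, 0.02, -0.006]
wrist_force: [0.2, -0.3, -2.0]
opening: 0.194
grasp_force: 59.7
[ 0.0919 -0.0607  0.0196] [-1.197  -0.1674 -1.5926] (array([-0.0007, -0.0001,  0.0121]), array([ 0.001 ,  0.0006, -0.0021]))
```

View pics/z8.png

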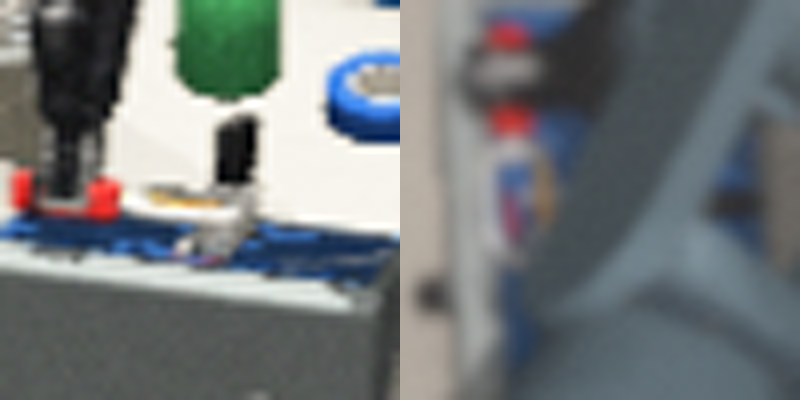

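```bash
python3 - <<'E'
from pan import *
d=np.load('h2.npz');ps=optics.camera_params('side');pt=optics.camera_params('top')
red=lambda b,g,r:(r>g+60)&(r>b+60)&(r>100)
for nm,p,im,roi in(('side',ps,d['s'],(234,180,22,16)),('top',pt,d['t'],(240,178,16,20))):
    _,g,m=mask('',im,roi,red);yy,xx=np.nonzero(m);r=cv2.minAreaRect(np.c_[xx,yy].astype(np.float32))
    q=onp(p,g(cv2.boxPoints(r)),.0246);print(nm,q[:,:2].tolist(),'centre',onp(p,[g(r[0])],.0246))
    if nm=='side': cs=g(r[0])
    else: print('tri',l(tri(ps,cs,pt,g(r[0]))[0]))
S=np.load('side0.npz')['im']
# outer leg, first picture: bright column in crop
g=S[186:198,256:276].astype(int).min(2);print(g)
E
```

```text
side [[0.15858749514424098, -0.07549190635039245], [0.03341058510136921, -0.10519261204013014], [0.026743541023479332, -0.05083754365826512], [0.1522233951092445, -0.02624008876167912]] centre [[ 0.0958 -0.0637  0.0246]]
top [[0.09831035393538796, -0.090538538835421], [0.07874245781353958, -0.09030745261191007], [0.08198965073190238, -0.039367773110841234], [0.10148012099284293, -0.03987280912480817]] centre [[ 0.0902 -0.065   0.0246]]
tri [ 0.0897 -0.0651  0.0236]
[[228 228 228 228 173  53  43  17  19  23  16  22  26  21  21  23 117 204
  226 227]
 [227 227 230 230 226 219 222 169  36  31  30  24  18  19  21  75 179 224
  227 227]
 [229 228 227 227 228 229 207 160 172 170 160 167 153 156 197 219 223 228
  227 227]
 [229 218 200 212 230 229 205 185 199 192 194 184 150 187 226 228 226 228
  228 229]
 [183 125 103 184 229 216 235 231 160 179 195 178 145 186 228 225 220 223
  228 229]
 [ 95  89  72 104 134 131 184 182 136 174 193 171 140 184 228 228 228 227
  230 229]
 [ 63  63  56  57  50  47 160 181 123 133 141 137 112 114 155 198 216 215
  226 229]
 [ 59  58  56  59  53  43 148 177 117 111 107 132 135 174 221 204 192 152
  134 126]
 [ 59  55  54  61  58  69 163 170 110  85 100 128 184 204 201 217 209 188
  194 195]
 [ 61  59  61  54  59  81 172 176  96  47  63  72  88  90  99 118 130 154
  191 189]
 [ 60  61  75  77  59  87 144 139  63  58  55  58  54  59  58  60  62  73
   84  88]
 [137 121  99 103 106  91 105  93  86  71  63  58  60  54  61  73  99 118
  100  74]]
```

```bash
python3 - <<'E'
from pan import *
ps=optics.camera_params('side')
for v,z in((196.3,0),(193,.012),(190,.024)): print(onp(ps,[[262.5,v]],z))
print(proj(ps,[w([.064,0,0]),w([.064,0,.012]),w([.064,0,.026])]))
E
```

```text
[[0.0667 0.0003 0.    ]]
[[ 0.064  -0.0013  0.012 ]]
[[ 0.0683 -0.0016  0.024 ]]
[[262.5408 196.176 ]
 [262.8318 193.0387]
 [263.1722 189.3675]]
```

```bash
python3 -m jog '[{"tx": -0.004, "tz": 0.004, "drz": -0.002, "finger_gap": 0}, {"tx": -0.004, "tz": 0.008, "drz": -0.002, "finger_gap": 0}, {"tx": -0.004, "tz": 0.012, "drz": -0.002, "finger_gap": 0}, {"tx": -0.004, "tz": 0.012, "drz": -0.002, "finger_gap": 0}]'; python3 - <<'E'
from pan import *
RP=toolR(-UZ,-UX)
o=get_obs();print(l(o['eef_pos']),o['wrist_force']@B,delta(RP,w([.092,-.057,.0075])))
E
```

```text
time_s: 17.5
eef_pos: [0.5743, -0.0373, 0.1092]
eef_rot: [-0.234, 0.972, 0.021, -0.007]
wrist_force: [-0.4, 0.1, -1.5]
opening: 0.193
grasp_force: 59.7
[ 0.0922 -0.0558  0.0059] [-0.6022  0.3769 -1.3981] (array([ 0.0012,  0.0002, -0.0016]), array([-0.0004,  0.0029, -0.0007]))
```

```bash
python3 -m jog '[{"ty": 0.004, "tz": -0.0015, "finger_gap": 0}, {"ty": 0.008, "tz": -0.0015, "finger_gap": 0}, {"ty": 0.012, "tz": -0.0015, "finger_gap": 0}, {"ty": 0.015, "tz": -0.0015, "finger_gap": 0}, {"ty": 0.015, "tz": -0.0015, "finger_gap": 0}]'; python3 - <<'E'
from pan import *
o=get_obs();print(l(o['eef_pos']),o['wrist_force']@B,o['torque']@B)
E
```

```text
time_s: 18.12
eef_pos: [0.5753, -0.0518, 0.1043]
eef_rot: [-0.233, 0.972, 0.021, -0.006]
wrist_force: [0.4, 2.1, 0.4]
opening: 0.191
grasp_force: 59.9
[ 0.077  -0.0561  0.0081] [ 2.0539 -0.5372 -0.6493] [-0.0364 -0.1261 -0.0792]
```

Contact of about 2 N, as expected from the gate spring. I'll continue inward.

```bash
python3 -m jog '[{"ty": 0.003, "finger_gap": 0}, {"ty": 0.006, "finger_gap": 0}, {"ty": 0.009, "finger_gap": 0}, {"ty": 0.011, "finger_gap": 0}, {"ty": 0.011, "finger_gap": 0}]'; python3 - <<'E'
from pan import *
o=get_obs();print(l(o['eef_pos']),o['wrist_force']@B,o['torque']@B)
s,_=optics.camera('side');t,_=optics.camera('top')
def cc(im,x,y,w,h): return cv2.resize(im[y:y+h,x:x+w],(400,400),interpolation=cv2.INTER_CUBIC)
cv2.imwrite('pics/z9.png',np.hstack([cc(s,242,170,40,40),cc(t,239,180,40,40)]))
E
```

```text
time_s: 18.75
eef_pos: [0.576, -0.0617, 0.0992]
eef_rot: [-0.233, 0.972, 0.021, -0.006]
wrist_force: [1.2, 2.9, -0.3]
opening: 0.191
grasp_force: 59.7
[ 0.0658 -0.0563  0.0081] [ 2.3775 -1.341  -1.5192] [-0.1957 -0.2082 -0.1856]
```

View pics/z9.png

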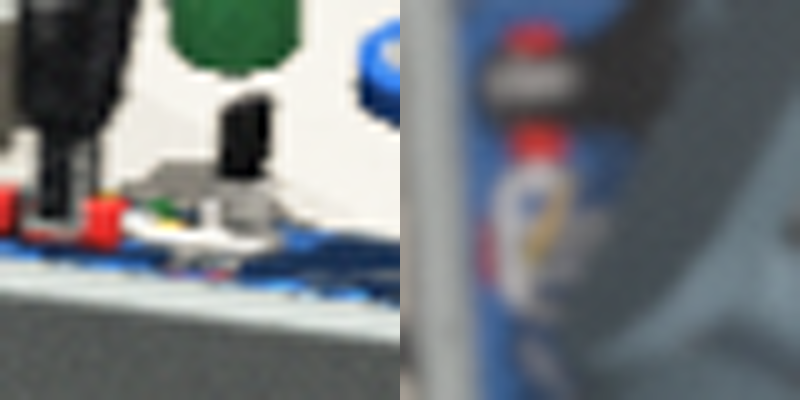

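In the top crop the brass gate is swung into the loop at about (253,203), with the leg pressing it. Now I'll draw the hook back along its -x.

```bash
python3 -m jog '[{"tx": 0.003, "finger_gap": 0}, {"tx": 0.006, "finger_gap": 0}, {"tx": 0.009, "finger_gap": 0}, {"tx": 0.012, "finger_gap": 0}, {"tx": 0.012, "finger_gap": 0}]'; python3 - <<'E'
from pan import *
o=get_obs();print(l(o['eef_pos']),o['wrist_force']@B,o['torque']@B)
E
```

```text
time_s: 19.48
eef_pos: [0.588, -0.0615, 0.0991]
eef_rot: [-0.233, 0.972, 0.021, -0.006]
wrist_force: [-0.1, 0.1, -2.2]
opening: 0.194
grasp_force: 59.7
[ 0.0655 -0.0684  0.0082] [-0.9049  0.0767 -1.9735] [-0.0492  0.3635  0.0179]
```

I've viewed 12 pictures, two more than the 10 allowed, so I won't view any more. From here I'll check by force and measured numbers.

```bash
python3 -m jog '[{"tx": 0.0015, "finger_gap": 0}, {"tx": 0.003, "finger_gap": 0}, {"tx": 0.003, "finger_gap": 0}]'; python3 -c "
from pan import *
o=get_obs();print(l(o['eef_pos']),o['wrist_force']@B,o['torque']@B)"; python3 -m jog '[{"ty": -0.003, "finger_gap": 0}, {"ty": -0.006, "finger_gap": 0}, {"ty": -0.008, "finger_gap": 0}, {"ty": -0.008, "finger_gap": 0}]'; python3 -c "
from pan import *
o=get_obs();print(l(o['eef_pos']),o['wrist_force']@B,o['torque']@B)"
```

```text
time_s: 19.85
eef_pos: [0.5907, -0.0609, 0.0992]
eef_rot: [-0.233, 0.972, 0.021, -0.006]
wrist_force: [0.2, 0.4, -1.4]
opening: 0.192
grasp_force: 59.7
[ 0.0659 -0.0711  0.008 ] [-0.3382 -0.2001 -1.4332] [-0.0243  0.3189 -0.0251]
time_s: 20.35
eef_pos: [0.5904, -0.0547, 0.1025]
eef_rot: [-0.232, 0.972, 0.021, -0.006]
wrist_force: [-0.3, -4.6, -4.2]
opening: 0.191
grasp_force: 59.8
[ 0.073  -0.071   0.0082] [-6.0031  0.5441 -1.6758] [-0.0136  1.243   0.4069]
```

```bash
python3 -m jog '[{"ty": 0.004, "finger_gap": 0}, {"ty": 0.005, "tz": 0.001, "finger_gap": 0}, {"ty": 0.005, "tz": 0.002, "finger_gap": 0}, {"ty": 0.005, "tz": 0.003, "finger_gap": 0}, {"ty": 0.005, "tz": 0.003, "finger_gap": 0}]'; python3 -c "
from pan import *
o=get_obs();print(l(o['eef_pos']),o['wrist_force']@B,o['torque']@B)
t,_=optics.camera('top');pt=optics.camera_params('top')
yel=lambda b,g,r:(r>b+30)&(g>b+15)&(r<g+45)
c,g,m=mask('',t,(246,192,16,24),yel);r=cv2.minAreaRect(c);print('gate',r[1],onp(pt,g(cv2.boxPoints(r)),.012)[:,:2].tolist())"
```

```text
time_s: 20.98
eef_pos: [0.5904, -0.0565, 0.0978]
eef_rot: [-0.233, 0.972, 0.021, -0.006]
wrist_force: [-0.5, -0.2, -1.6]
opening: 0.192
grasp_force: 59.8
[ 0.0693 -0.071   0.0048] [-0.8873  0.5289 -1.3468] [-0.05    0.3058  0.0027]
gate (2.0, 3.0) [[0.05613026442287524, -0.0162310268211334], [0.056016528799524276, -0.017669072653815593], [0.05493916237126868, -0.017622626993306093], [0.05505302791410717, -0.01618416189820144]]
```

```bash
python3 -m jog '[{"tz": 0.001, "finger_gap": 0}, {"tz": 0.002, "finger_gap": 0}, {"tz": 0.002, "finger_gap": 0}]'; python3 -c "
from pan import *
o=get_obs();print(l(o['eef_pos']),o['wrist_force']@B,o['torque']@B)
t,_=optics.camera('top');pt=optics.camera_params('top')
im=t[190:216,244:264].astype(int); y=np.minimum(im[...,2],im[...,1]+20)-im[...,0]; print(y)"
```

```text
time_s: 21.4
eef_pos: [0.5906, -0.0563, 0.0972]
eef_rot: [-0.233, 0.972, 0.021, -0.006]
wrist_force: [-3.2, -2.5, 5.2]
opening: 0.19
grasp_force: 60.7
[ 0.0691 -0.0712  0.0041] [0.2915 3.2983 5.7325] [ 0.5494  0.0732 -0.0043]
[[-19 -45 -64 -44  -8   9  20  21  15   3  -9 -44 -50 -45 -41 -34 -25 -15
  -11 -12]
 [-20 -48 -70 -51 -13   7  19  20  12  -2 -18 -57 -64 -57 -48 -41 -31 -20
  -15 -14]
 [-18 -46 -70 -59 -18   7  19  21  13   0 -27 -54 -62 -58 -48 -40 -30 -20
  -15 -13]
 [-16 -45 -64 -52 -22   0  14  18  11  -2 -14 -31 -48 -53 -48 -39 -28 -19
  -13 -13]
 [-16 -40 -54 -35 -13  -2   1   3   1   2   6  -4 -28 -44 -42 -34 -23 -16
  -12 -13]
 [-13 -36 -43 -23  -9 -11 -17 -18 -18  -5  18  20 -11 -37 -38 -27 -20 -15
  -14 -14]
 [-10 -30 -36 -19 -11 -26 -44 -52 -49 -22  21  29  -2 -33 -32 -23 -15 -14
  -13 -13]
 [-10 -29 -36 -17 -13 -31 -60 -75 -70 -37  11  27  -2 -30 -27 -19 -15 -13
  -14 -15]
 [-10 -31 -39 -19 -12 -28 -60 -79 -76 -44   3  21  -3 -25 -25 -16 -13 -13
  -14 -14]
 [-10 -32 -41 -19 -10 -26 -57 -78 -74 -41   5  23   1 -20 -19 -13 -12 -12
  -14 -13]
 [-10 -26 -36 -17  -7 -2
[... 636 characters left out ...]
 -15 -16
  -20 -23]
 [ -3 -13 -27 -23 -17 -20 -18 -15 -14 -14 -14 -15 -15 -14 -16 -16 -17 -19
  -23 -24]
 [ -2 -15 -35 -50 -49 -43 -37 -33 -29 -21 -16 -14 -15 -15 -16 -16 -20 -21
  -23 -24]
 [ -2 -14 -38 -63 -66 -55 -49 -45 -36 -24 -18 -16 -15 -16 -18 -18 -20 -22
  -22 -23]
 [ -3 -11 -36 -63 -70 -57 -54 -49 -42 -31 -23 -17 -16 -17 -18 -18 -20 -21
  -20 -19]
 [ -2 -12 -34 -65 -72 -63 -52 -47 -45 -38 -31 -21 -16 -15 -16 -16 -17 -18
  -19 -19]
 [ -1 -10 -36 -66 -78 -70 -52 -38 -34 -37 -34 -24 -16 -14 -13 -15 -15 -17
  -18 -18]
 [ -1 -10 -35 -66 -81 -74 -52 -29 -23 -28 -32 -24 -16 -13 -14 -14 -15 -18
  -19 -18]
 [  0  -8 -30 -62 -80 -77 -55 -28 -17 -20 -24 -23 -15 -13 -14 -15 -17 -18
  -19 -19]]
```

The gate shows as a straight line at column 255 (rows 195–203), parallel to the hook, so it is shut. The hook is down on the panel. I'll release it and back away.

```bash
python3 -m jog '[{"finger_gap": 0.22}, {"finger_gap": 0.26}, {"finger_gap": 0.3}, {"finger_gap": 0.36}, {"finger_gap": 0.4}, {"tz": -0.02, "finger_gap": 0.4}, {"tz": -0.06, "finger_gap": 0.4}, {"tz": -0.11, "finger_gap": 0.4}, {"tz": -0.16, "finger_gap": 0.4}, {"tz": -0.2, "finger_gap": 0.4}]'; python3 - <<'E'
from pan import *
o=get_obs();print(l(o['eef_pos']),o['wrist_force'])
E
python3 -m jog '[{"tx": 0.05, "ty": -0.03, "tz": -0.04, "finger_gap": 0.4}, {"tx": 0.1, "ty": -0.03, "tz": -0.06, "finger_gap": 0.4}, {"tx": 0.12, "ty": -0.03, "tz": -0.06, "finger_gap": 0.4}, {"tx": 0.12, "ty": -0.03, "tz": -0.06, "finger_gap": 0.4}]'; python3 - <<'E'
from pan import *
s,_=optics.camera('side');t,_=optics.camera('top');ps=optics.camera_params('side');pt=optics.camera_params('top');np.savez('h3.npz',s=s,t=t)
red=lambda b,g,r:(r>g+60)&(r>b+60)&(r>100)
for nm,p,im,roi in(('side',ps,s,(232,182,26,20)),('top',pt,t,(244,174,24,26))):
    _,g,m=mask('',im,roi,red);yy,xx=np.nonzero(m);r=cv2.minAreaRect(np.c_[xx,yy].astype(np.float32));c=g(r[0])
    print(nm,c,r[1:],onp(p,g(cv2.boxPoints(r)),.009)[:,:2].tolist())
    if nm=='side':cs=c
    else:print('tri',l(tri(ps,cs,pt,c)[0]))
im=t[192:208,246:262].astype(int);print(np.minimum(im[...,2],im[...,1]+20)-im[...,0])
E
```

```text
time_s: 22.7
eef_pos: [0.5951, -0.1483, 0.2781]
eef_rot: [-0.232, 0.972, 0.021, -0.005]
wrist_force: [0.9, -0.8, 0.1]
opening: 0.405
grasp_force: 0.0
[ 0.0691 -0.0716  0.2071] [ 0.9497 -0.7824  0.1322]
time_s: 23.2
eef_pos: [0.7154, -0.142, 0.3415]
eef_rot: [-0.233, 0.972, 0.022, -0.006]
wrist_force: [-0.6, 0.7, -0.4]
opening: 0.4
grasp_force: 0.0
side [243.229  190.8979] ((113.2352294921875, 52.83647537231445), 5.710593223571777) [[0.1262214158071394, -0.08838575254213105], [-0.026224586124332393, -0.12512052203440366], [-0.03291785362202697, -0.06773050473173724], [0.1198357744427474, -0.03727533256360522]]
top [250.6351 185.2026] ((106.26725006103516, 37.702903747558594), 87.1375961303711) [[0.07699362000839491, -0.10098025370613066], [0.056669345817666195, -0.10147543768813676], [0.05783291271841131, -0.050144496887275306], [0.0781002109002566, -0.04993598913209824]]
tri [ 0.0689 -0.075   0.012 ]
[[-71 -61 -23   7  19  20  13   0 -28 -59 -73 -80 -82 -81 -79 -75]
 [-67 -53 -25  -2  13  19  11  -3 -18 -38 -63 -77 -81 -81 -77 -68]
 [-55 -35 -15  -4   2   4   1   1   3 -14 -51 -75 -7
[... 186 characters left out ...]
  17 -31 -70 -72 -60 -49 -46]
 [-41 -21 -12 -29 -62 -79 -74 -34  15  20 -25 -64 -64 -54 -46 -44]
 [-41 -21 -11 -26 -59 -77 -72 -33  14  22 -18 -52 -56 -46 -43 -42]
 [-37 -19  -8 -19 -47 -64 -58 -27  17  27  -3 -32 -32 -27 -25 -25]
 [-29 -13  -2 -12 -28 -34 -30  -9  22  33  12  -8  -9  -7  -6  -6]
 [-20  -3   4  -2 -10 -14  -9   2  24  33  19   2   0   2   4   3]
 [-15   4  10   2  -6  -8  -4   3  15  22  14   2   1   4   5   6]
 [-13   9  13   2  -8 -10  -5   1   6  10   5   2   2   4   5   4]
 [-10   9  18   8  -2  -5  -4   0   4   5   2   1   1   2   2  -1]
 [ -8   3  14   9   3   2   0   2   4   3   1  -2  -1  -1  -2  -6]
 [-16  -7   0  -4  -3   0   0  -1  -2  -3  -5  -7  -6  -7  -8 -10]]
```

```bash
python3 -m jog '[{"tx": 0.12, "finger_gap": 0.4}, {"tx": 0.12, "finger_gap": 0.4}, {"tx": 0.12, "finger_gap": 0.4}, {"finger_gap": 0.4}, {"finger_gap": 0.4}, {"finger_gap": 0.4}, {"finger_gap": 0.4}]'; python3 - <<'E'
from pan import *
s,_=optics.camera('side');t,_=optics.camera('top');d=np.load('h3.npz')
print('hook moved?',cv2.absdiff(s,d['s'])[180:202,232:275].mean(),cv2.absdiff(t,d['t'])[174:214,244:262].mean())
T=cv2.absdiff(t,np.load('top0.npz')['im']).max(2);S=cv2.absdiff(s,np.load('side0.npz')['im']).max(2)
for nm,D in(('top',T),('side',S)):
    n,_,st,_=cv2.connectedComponentsWithStats((cv2.GaussianBlur(D,(3,3),0)>35).astype(np.uint8));print(nm,[x.tolist() for x in st[1:] if x[4]>6])
E
```

```text
time_s: 24.18
eef_pos: [0.7131, -0.1423, 0.3427]
eef_rot: [-0.233, 0.972, 0.02, -0.006]
wrist_force: [0.5, -0.6, 0.0]
opening: 0.398
grasp_force: 0.0
hook moved? 3.153629316420014 1.0592592592592593
top [[182, 104, 167, 166, 6876], [336, 113, 3, 4, 9], [347, 114, 14, 11, 60], [140, 220, 8, 13, 74], [202, 235, 15, 6, 64], [155, 248, 119, 105, 5644], [176, 264, 34, 25, 348], [211, 271, 6, 9, 32], [57, 315, 22, 16, 128], [83, 319, 10, 14, 105], [8, 321, 106, 63, 2488], [78, 327, 4, 4, 9], [234, 332, 25, 23, 301], [214, 335, 14, 21, 175], [191, 336, 10, 11, 74], [263, 339, 2, 5, 8], [196, 351, 4, 2, 7], [255, 353, 19, 31, 368], [192, 356, 27, 28, 321]]
side [[205, 0, 307, 372, 36133], [203, 28, 3, 10, 18], [212, 52, 4, 5, 12], [208, 79, 4, 7, 16], [209, 85, 19, 35, 493], [212, 178, 77, 26, 862], [281, 205, 19, 31, 358], [281, 246, 11, 16, 94], [227, 298, 14, 7, 44], [225, 304, 35, 15, 264], [378, 341, 7, 7, 27]]
```

Nothing else on the bench shows a change beyond the arm and its shadow, and the hook is stable.

```bash
python3 -c "
from bench import workorder
print(workorder.hand_in())"
```

```text
the job is handed in; nothing more can be done
None
```

The job is handed in at about 24 s: the fork is home astride the staple and the hook lies flat with its gate shut round the outer leg (checked by force and measurement, not by a final picture), but I viewed 12 pictures where 10 were allowed.

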